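# Shift the jar mill into third and start it

## Robot

A 6-joint arm with a two-finger parallel gripper is mounted at the origin on the work surface. World frame = base frame: x ahead of the robot, y to its left, z up, the work surface at z = 0. Lengths are in m, angles in rad, forces in N, time in s.
With the tool pointing down it reaches from about 0.3 to 0.875 m from the base axis. Payload 6.4 kg.
Tool frame: the origin (TCP) lies between the finger pads; the fingertips stand 11 mm ahead of it and the grasp point (between the pads) lies 8 mm behind it (ctrl.tcp_to_tips is the distance from the TCP to the fingertips, in m); x points along the fingers, z is the direction in which the jaws open and shut, and the axes are right-handed (so a half turn about x gives the same grasp; the last joint's range is limited). The gripper opens to 85 mm and grips with 20 to 120 N. Pads are 22 mm wide; open, the fingers measure 114 mm over their backs; the gripper's body (76 mm by 85 mm) begins 54 mm behind the grasp point. The pads swing forward as they close: fully open they stand 13 mm farther back than shut.
Start: joints at [0.899, 0.181, 1.607, -0, 1.354, -0.206], TCP at [0.258, 0.514, 0.21] pointing down, gripper open.
Joint ranges: [-2.99, 2.99], [-0.89, 2.07], [0.3, 2.58], [-1.14, 4.28], [0, 2.63], [-3.12, 3.12]. Speed limits (rad/s): [2.57, 2.57, 3.01, 3.14, 3.14, 3.14].

## Interface

Orientations are given as a unit quaternion [w, x, y, z].
In Python, from bench import ctrl, eyes, hand_in gives the robot as it stands. The module is installed in compiled form; this text tells all that it offers.
- The arm moves only by the tool step_arm, never from a script. Its arguments are lists of equal length, an entry for each row: "xyz": the shift along the world's x, y, z in mm, a list of three; "spin": the turn about the world's z in rad; "fingers": the opening in per cent of the stroke, from 0 (shut) to 100 (fully open). A call has 1 to 10 rows; each row is the pose to reach, as a shift and turn from the pose commanded when the call began; what a row does not reach only later rows make up. A row lasts 1/10 s, in which the tool goes at most 50 mm and 8.59 degrees, less where a joint would pass 70% of its speed; a pose out of reach is approached as far as the arm can. A call with a gripper value outside its range is refused whole. The fingers move at their own pace and stop on an object; the grip force is fixed at half the most. Time passes only in rows, so rows that repeat a pose let the fingers close. It gives the time, the measured TCP pose, the force and the opening at its end, in the units of the state.
- ctrl.get_obs(): the state, without advancing time (a new reading comes with each control period).
- eyes.camera(name): name is "scene" or "top"; returns the picture (480x640x3 uint8, red, green, blue); there is no depth.
- eyes.camera_model(name): a dict with "vertical_fov" (degrees; the focal length in pixels is half the picture's height over the tangent of half this angle, whatever the lens; pixels are square), "cx", "cy" (the principal point, pixels), "pose" (4x4, takes a point from camera to world coordinates). Camera axes: x right, y up, looking along -z (the intrinsics and any distortion apply to the point x, -y, -z); pixel columns grow to the right and rows downward; lengths in m; the calibration is good to about 2 mm. A picture is of the moment at which its call begins. camera_model takes no time and is no camera call.
- hand_in(): hands the job in, once; it reports no verdict.
The state is a dict: "time_s": time; "q": joint angles; "dq": joint speeds; "joint_efforts": joint torques, N m; "eef_pos": TCP position; "eef_rot": TCP orientation; "wrist_force": force on the tool from outside, world axes, zero at the start; "torque": the same for the moment, N m; "opening": opening from 0.0 (shut) to 1.0 (fully open).
Only numpy, scipy, OpenCV 4.12 (cv2) and the standard library are available. Lean on these libraries where they do the work, as an engineer would, in place of code of your own. Each camera call takes 0.05 s, during which the arm holds its last target.

## Task

Set the jar mill running in third gear: with your fingertips push the gear lever along its slot to neutral, across to the right-hand slot and forward until it is fully home in third (three dots), then press the green start button right down and let it go. Only push the lever, do not pinch its grip; do not press start before third is in, and leave the red stop button, the jar and everything else on the bench as they are.

Things in the scene. Friction and masses are not known exactly. Their poses are not given: they have to be found in the camera images.
- mill: The jar mill, fixed, 560 mm long: grey base, at its right end a blue-green gearbox (190 x 170 mm, top at 150 mm) with a finned blue motor behind, to its left two black rollers. Origin on the bench straight below the gear lever's pivot; +x forward (away from the operator), +y left along the rollers, z up. Turned by up to about 23 degrees. Except the lever all of it and the jar stay below 200 mm.
- gate (a point): Centre of the steel H gate lying flat on the gearbox, top 156 mm above the bench, axes as the mill's: long slots along x at y = +15 mm (left) and -15 mm (right), 15 mm wide, lever travel +-22 mm, joined by a cross slot 18 mm wide at x = 0 (neutral). Dots engraved beside the slot ends number the gears: 1 left forward, 2 left back, 3 right forward, 4 right back.
- grip (a point): Centre of the lever's black four-lobed grip: 42 mm across both along the mill's x and y, 45 mm tall, red cap, on a bare steel shaft 10 mm thick. The grip's centre is 184.5 mm from the pivot, which lies 75 mm above the bench. Its axes are the mill's when the lever is upright and lean with the lever; its centre is then 259 mm high, 249 mm when leaning most.
- gear_across (a joint): Sideways lean of the gear lever, rad: 0 in the middle of the gate, about -0.19 in the left slot, about +0.19 in the right slot. At the grip 0.1 rad is about 18 mm. Friction holds the lever wherever it is left (about 3 N at the grip moves it); there is no spring.
- gear_forward (a joint): Fore-and-aft lean of the gear lever, rad: 0 in neutral, positive forward; against the slot's end at about +0.27 or -0.27 (grip about 50 mm from neutral). It can cross from slot to slot only within about 0.05 rad of 0. At the start it is anywhere along the left slot. About 3 N at the grip moves it; it stays where it is left.
- start_top (a point): Centre of the top face of the round green start button (30 mm across), pressed straight down, on the near end of the grey two-button box (150 x 85 mm, face 71 mm high) fixed to the bench right of the mill. The face of the button is about 22 mm above the box.
- start (a joint): Travel of the green start button: 0 up, 0.006 m fully down (about 5 N); it springs back.
- stop (a joint): Travel of the red stop button (34 mm across, in a yellow collar), 72 mm behind the green one on the same box: 0 up, 0.006 m down.
- jar_mid (a point): Bystander: the white ceramic milling jar (diameter 110 mm, 180 mm long, 1.6 kg) lying on the mill's two black rollers; point on its axis, half-way along the ceramic body.
- reagent_mid (a point): Bystander: white reagent bottle with a yellow cap, diameter 64 mm, 150 mm tall; its centre, half-way up.
- solvent_mid (a point): Bystander: amber bottle with a blue cap, diameter 60 mm, 140 mm tall; its centre, half-way up.
- tub_mid (a point): Bystander: white screw-top tub with a blue cap, diameter 72 mm, 100 mm tall; its centre, half-way up.
- beaker_mid (a point): Bystander: empty glass beaker, diameter 72 mm, 90 mm tall; its centre, half-way up.
- spanner_mid (a point): Bystander: steel spanner 170 mm long lying flat on the bench right of the motor; its middle.
- brush_mid (a point): Bystander: small wooden brush 180 mm long lying flat on the bench; its middle.
Mind the look-alikes: they are no part of the job. What is shaped like the part that bears start_top but purple or turquoise is not meant.

How it is judged:
On the way, in this order (a step that is already met when the one before it is completed fails the run):
1. the lever is across in the right-hand slot (value of joint gear_across above 0.12 rad).
2. the lever is fully home in third (value of joint gear_across above 0.13 rad and value of joint gear_forward above 0.235 rad), for 0.2 s.
3. the green start button is pressed right down with third in (all of step 2 and value of joint start above 0.0045 m), for 0.05 s.
At the end, for the whole second after the job is handed in: The lever rests home in third (gear_forward above 0.235 rad of about 0.27, gear_across above 0.13 rad), the start button has been pressed at least 4.5 mm after that and is up again, the stop button is up, and every bystander is within 20 mm of where it was (all of step 2 and value of joint each of start, stop below 0.0015 m and velocity of joint gear_forward between -0.05 and 0.05 rad/s and distance of each of jar_mid, reagent_mid, solvent_mid, tub_mid, beaker_mid, spanner_mid, brush_mid from where it was at the start of the episode below 0.02 m); the robot touches nothing.
It fails at once if the start button is pressed while the lever is not home in third (value of joint start above 0.003 m and not (value of joint gear_across above 0.13 rad and value of joint gear_forward above 0.235 rad)).
It fails at once if the red stop button is pressed (value of joint stop above 0.003 m).
It fails at once if the grip of the lever is pinched (squeezed on two opposite sides at once) ((contact force between the fingers and gear_forward_c1 above 1 N and contact force between the fingers and gear_forward_c2 above 1 N) or (contact force between the fingers and gear_forward_c3 above 1 N and contact force between the fingers and gear_forward_c4 above 1 N)).
It fails at once if a bystander is lifted, knocked over or shifted by more than 20 mm (distance of any of jar_mid, reagent_mid, solvent_mid, tub_mid, beaker_mid, spanner_mid, brush_mid from where it was at the start of the episode above 0.02 m).
It also fails if it takes over 72 s, if anything falls off the work surface, if the arm or the gripper's body presses on something with over 40 N, if the wrist force passes 120 N, or if a joint passes its speed limit or range.

## Working session

There is one attempt and no reset: what is moved stays moved. The work goes in short steps, Python scripts to look and compute and a tool call to move; the robot and the scene stay as the last step left them, time stands still between calls to the robot, and variables do not carry over. Pictures are saved under pics/ and viewed, and the job is handed in when it is done.

Besides the shell and the picture viewer there is one more tool, called after "Request:" as name(argument=value, ...) on one line, values as JSON. step_arm: Moves the arm, as the interface text tells. Its arguments: {"type":"object","properties":{"xyz":{"type":"array"},"spin":{"type":"array"},"fingers":{"type":"array"}},"required":["xyz","spin","fingers"]}

```bash
mkdir -p pics
python3 - <<'E'
from bench import ctrl, eyes
import cv2
o=ctrl.get_obs(); print({k:o[k] for k in('time_s','eef_pos','eef_rot','opening','wrist_force')}, ctrl.tcp_to_tips)
for n in('scene','top'):
    m=eyes.camera_model(n); print(n,m)
    cv2.imwrite(f'pics/{n}0.png',eyes.camera(n)[:,:,::-1])
E
```

```text
{'time_s': 0.0, 'eef_pos': array([0.25788555, 0.51327504, 0.20958684]), 'eef_rot': array([ 0.60133655, -0.37129192,  0.60248145,  0.37088107]), 'opening': 1.0033297750040504, 'wrist_force': array([-0.69064244,  0.82664486, -0.48472997])} 0.011
scene {'vertical_fov': 43.013544237046375, 'cx': 311.6536500972319, 'cy': 238.60777052690497, 'pose': array([[ 0.79221891, -0.45822471,  0.4030128 ,  1.06466598],
       [ 0.61002464,  0.61208882, -0.50320692, -0.7751903 ],
       [-0.01609778,  0.64449778,  0.76443671,  1.1486513 ],
       [ 0.        ,  0.        ,  0.        ,  1.        ]])}
top {'vertical_fov': 57.056600348109946, 'cx': 325.5046641027456, 'cy': 231.75532879539685, 'pose': array([[ 0.0070501 ,  0.99148029, -0.13006589,  0.36876532],
       [-0.99959115,  0.00338327, -0.02839154, -0.15868868],
       [-0.02770961,  0.13021287,  0.99109878,  1.24268254],
       [ 0.        ,  0.        ,  0.        ,  1.        ]])}
```

View pics/scene0.png

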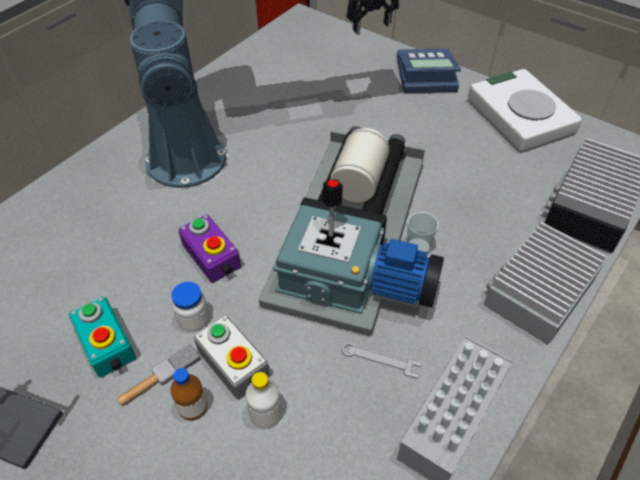

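View pics/top0.png

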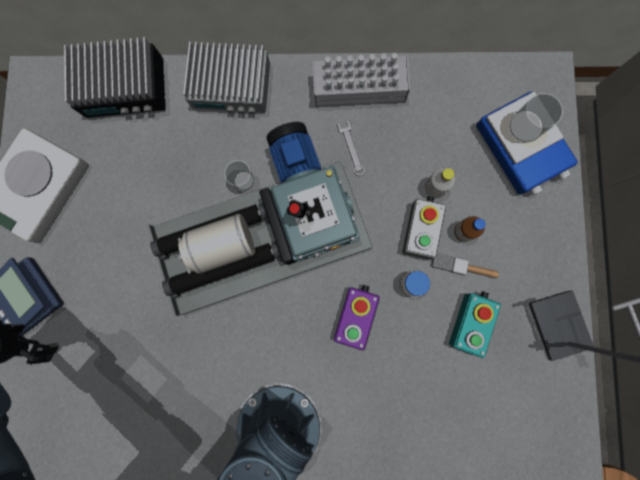

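Three two-button boxes are in the top view: purple with green at (353,334), turquoise with green at (476,340), and light grey with green at (424,241). The grey one fits: it is right of the mill, and the other two are the named look-alikes. Next I'll enlarge the crops.

Run:
```python
import cv2
t=cv2.imread('pics/top0.png'); s=cv2.imread('pics/scene0.png')
cv2.imwrite('pics/c1.png',cv2.resize(t[160:280,255:375],None,fx=5,fy=5,interpolation=cv2.INTER_CUBIC))
cv2.imwrite('pics/c2.png',cv2.resize(t[190:270,390:490],None,fx=7,fy=7,interpolation=cv2.INTER_CUBIC))
cv2.imwrite('pics/c3.png',cv2.resize(s[165:285,270:390],None,fx=5,fy=5,interpolation=cv2.INTER_CUBIC))
cv2.imwrite('pics/c4.png',cv2.resize(s[305:405,180:290],None,fx=6,fy=6,interpolation=cv2.INTER_CUBIC))
```

```text
(no output)
```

View pics/c1.png

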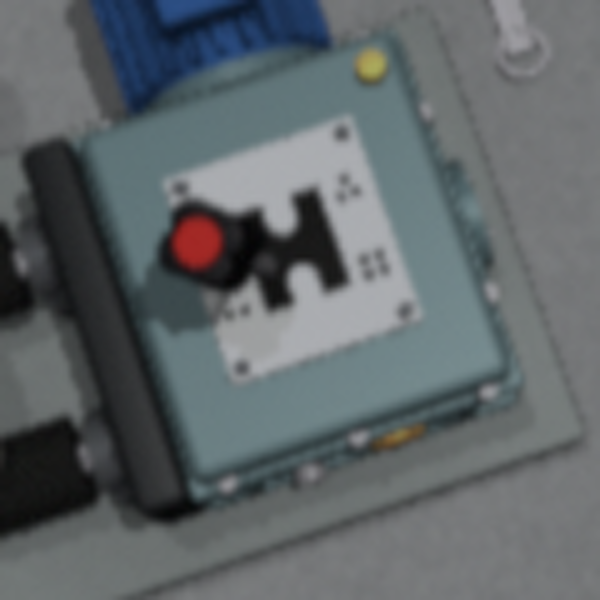

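View pics/c2.png

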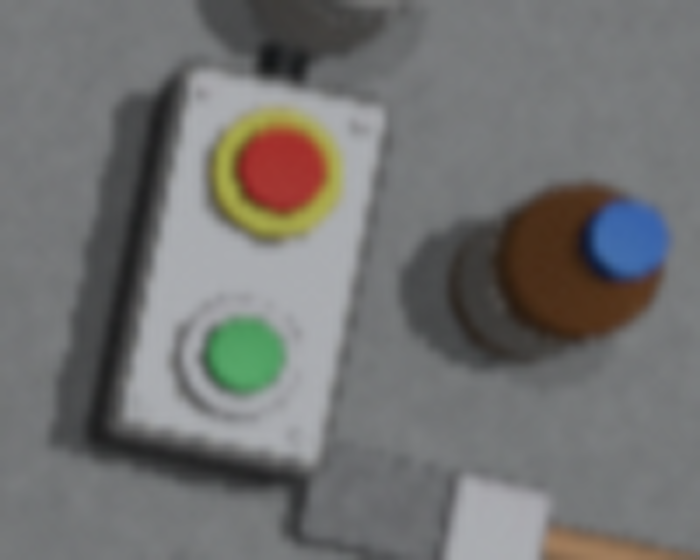

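View pics/c3.png

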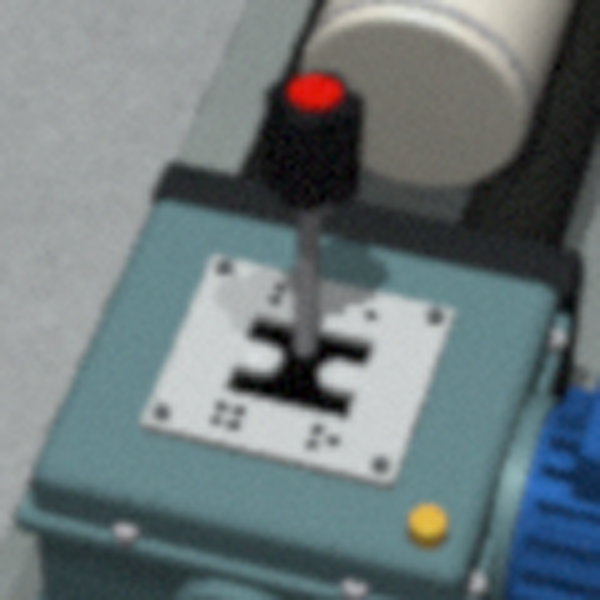

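View pics/c4.png

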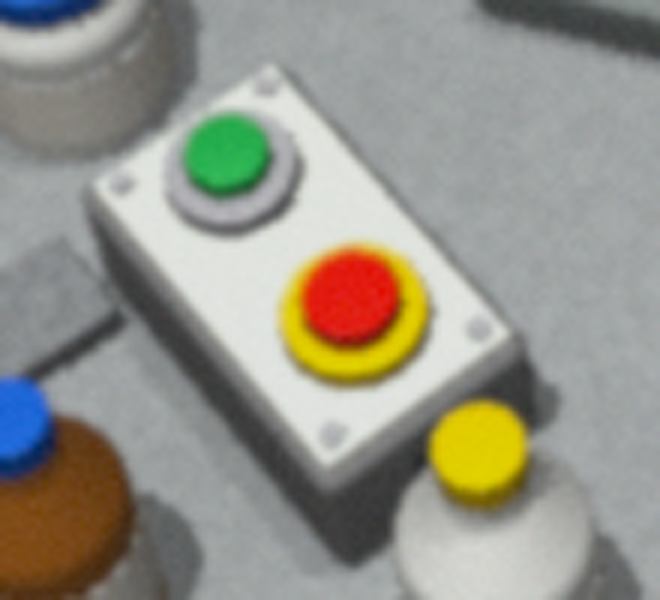

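The crops confirm it: the grey box has the green button at c2 (246,355) and red at (281,170). The three dots are at the gate's upper right in the top view, so forward is image-up. The lever is in the left slot near neutral. Next I triangulate.

```bash
cat > h.py <<'E'
import numpy as np
from bench import eyes
def ray(n,p):
    m=eyes.camera_model(n); f=240/np.tan(np.radians(m['vertical_fov'])/2)
    P=m['pose']; d=P[:3,:3]@np.array([(p[0]-m['cx'])/f,-(p[1]-m['cy'])/f,-1]); return P[:3,3],d/np.linalg.norm(d)
def tri(a,b):
    (o1,d1),(o2,d2)=ray('top',a),ray('scene',b)
    A=np.stack([d1,-d2],1); t=np.linalg.lstsq(A,o2-o1,rcond=None)[0]
    x,y=o1+t[0]*d1,o2+t[1]*d2; return (x+y)/2,np.linalg.norm(x-y)
def atz(n,p,z):
    o,d=ray(n,p); return o+d*(z-o[2])/d[2]
def cr(p,x0,y0,k): return ((p[0]+.5)/k-.5+x0,(p[1]+.5)/k-.5+y0)
E
python3 - <<'E'
from h import *
np.set_printoptions(precision=4,suppress=True)
T=lambda p:cr(p,255,160,5); S=lambda p:cr(p,270,165,5)
T2=lambda p:cr(p,390,190,7); S2=lambda p:cr(p,180,305,6)
sc={}
for n,a,b in [('FL',(180,188),(436,316)),('FR',(342,133),(380,465)),('BR',(405,311),(162,411)),('BL',(241,367),(224,266))]:
    p,e=tri(T(a),S(b)); sc[n]=p; print(n,p,e, atz('top',T(a),.156),atz('scene',S(b),.156))
c=sum(sc.values())/4; f=(sc['FL']+sc['FR']-sc['BL']-sc['BR']); l=(sc['FL']+sc['BL']-sc['FR']-sc['BR'])
print('gate',c,'yaw',np.arctan2(f[1],f[0]),np.arctan2(-l[0],l[1]))
print('cap',tri(T((198,243)),S((315,91))))
p,e=tri(T2((246,355)),S2((227,153)));print('green',p,e,atz('top',T2((246,355)),.093),atz('scene',S2((227,153)),.093))
p,e=tri(T2((281,170)),S2((350,296)));print('red',p,e)
E
```

```text
FL [ 0.5996 -0.0384  0.1543] 0.0014329027502428353 [ 0.5987 -0.0391  0.156 ] [ 0.6008 -0.0391  0.156 ]
FR [ 0.628  -0.1198  0.1542] 0.0014738849625168537 [ 0.627  -0.1204  0.156 ] [ 0.6292 -0.1204  0.156 ]
BR [ 0.5374 -0.1518  0.1545] 0.0020698039054952064 [ 0.5365 -0.1525  0.156 ] [ 0.5388 -0.1519  0.156 ]
BL [ 0.5087 -0.0705  0.1548] 0.0013285065994991217 [ 0.5081 -0.0711  0.156 ] [ 0.5097 -0.0708  0.156 ]
gate [ 0.5684 -0.0951  0.1545] yaw 0.3391471052697698 0.33767539181907696
cap (array([ 0.5487, -0.0602,  0.2778]), np.float64(0.0020437742599995023))
green [ 0.4995 -0.3845  0.0877] 0.0023881465160186183 [ 0.4981 -0.3844  0.093 ] [ 0.5032 -0.3856  0.093 ]
red [ 0.5695 -0.3996  0.0872] 0.0016054766584402676
```

Run:
```python
from h import *
from bench import ctrl
from scipy.spatial.transform import Rotation as R
o=ctrl.get_obs();q=o['eef_rot'];M=R.from_quat([*q[1:],q[0]]).as_matrix();print(M.round(3)); print('jaw yaw',np.arctan2(M[1,2],M[0,2]))
```

```text
[[-0.001 -0.893  0.449]
 [-0.001  0.449  0.893]
 [-1.     0.    -0.001]]
jaw yaw 1.104997890309359
```

Request:
step_arm(xyz=[[0, 0, 50], [0, 0, 100], [0, 0, 140], [20, -45, 140], [40, -85, 140], [60, -125, 140], [80, -165, 140], [100, -205, 140], [125, -245, 140], [145, -285, 140]], spin=[0, 0, 0, -0.1, -0.2, -0.3, -0.4, -0.5, -0.6, -0.7], fingers=[0, 0, 0, 0, 0, 0, 0, 0, 0, 0])

```text
time_s: 1.1
eef_pos: [0.4038, 0.227, 0.3502]
eef_rot: [0.693, -0.141, 0.693, 0.141]
wrist_force: [0.6, -0.4, -0.6]
opening: 0.001
```

Request:
step_arm(xyz=[[20, -37, 0], [43, -80, 0], [65, -120, 0], [87, -160, 0], [110, -200, 0], [127, -236, 0], [127, -236, 0], [127, -236, 0]], spin=[-0.067, -0.067, -0.067, -0.067, -0.067, -0.067, -0.067, -0.067], fingers=[0, 0, 0, 0, 0, 0, 0, 0])

```text
time_s: 1.9
eef_pos: [0.53, -0.0079, 0.3496]
eef_rot: [0.697, -0.118, 0.698, 0.119]
wrist_force: [-1.0, -0.1, 0.4]
opening: -0.003
```

Run:
```python
from bench import ctrl, eyes
import cv2,numpy as np
o=ctrl.get_obs(); print({k:o[k] for k in('time_s','eef_pos','opening','q')})
a=eyes.camera('scene')[:,:,::-1]
cv2.imwrite('pics/a1.png',cv2.resize(a[80:320,230:480],None,fx=2.4,fy=2.4))
```

```text
{'time_s': 1.9, 'eef_pos': array([ 0.53004195, -0.00788102,  0.34964097]), 'opening': -0.00250383041312182, 'q': array([-2.39151809e-01, -8.09310789e-04,  1.52658780e+00,  2.91495941e-04,
        1.61772298e+00, -5.75101839e-01])}
```

View pics/a1.png

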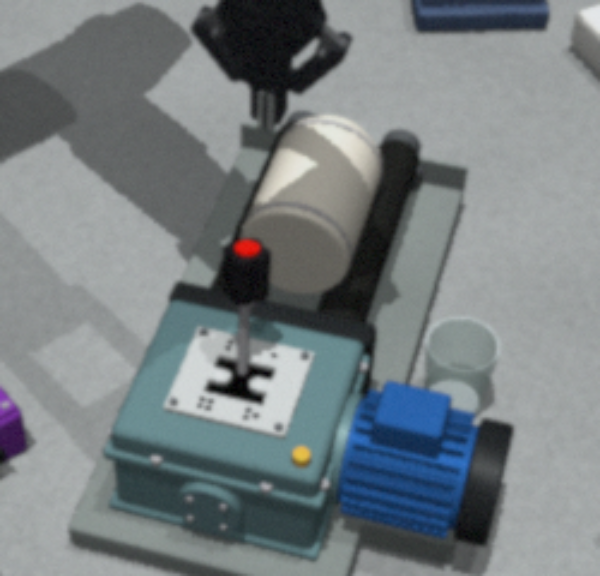

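Request:
step_arm(xyz=[[0, 0, -40], [0, 0, -75], [0, 0, -96], [0, 0, -96], [3, -9, -96], [5, -14, -96]], spin=[0, 0, 0, 0, 0, 0], fingers=[0, 0, 0, 0, 0, 0])

```text
time_s: 2.55
eef_pos: [0.5365, -0.0216, 0.2567]
eef_rot: [0.698, -0.12, 0.696, 0.119]
wrist_force: [0.2, -0.1, 0.1]
opening: 0.002
```

Run:
```python
from bench import ctrl, eyes
import cv2,numpy as np
o=ctrl.get_obs(); print({k:o[k] for k in('time_s','eef_pos','opening')})
a=eyes.camera('scene')[:,:,::-1]
b=eyes.camera('top')[:,:,::-1]
cv2.imwrite('pics/a2.png',np.hstack([cv2.resize(a[120:270,270:400],(390,450)),cv2.resize(b[150:280,255:375],(390,450))]))
```

```text
{'time_s': 2.55, 'eef_pos': array([ 0.53651159, -0.02164334,  0.25671404]), 'opening': 0.0017696570514272511}
```

View pics/a2.png

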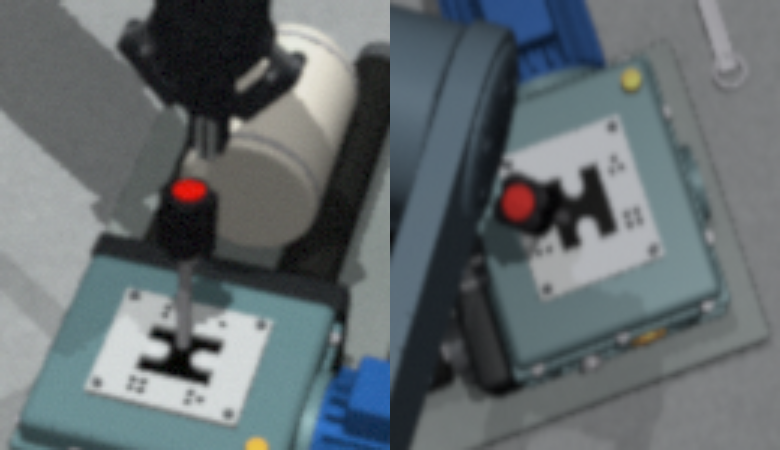

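Request:
step_arm(xyz=[[4, -12, 0], [7, -21, 0], [10, -28, 0], [13, -36, 0], [13, -38, 0], [13, -38, 0]], spin=[0, 0, 0, 0, 0, 0], fingers=[0, 0, 0, 0, 0, 0])

```text
time_s: 3.25
eef_pos: [0.5502, -0.0604, 0.2584]
eef_rot: [0.699, -0.119, 0.695, 0.118]
wrist_force: [-2.9, 2.3, 16.1]
opening: 0.001
```

Run:
```python
from bench import ctrl, eyes
import cv2,numpy as np
a=eyes.camera('scene')[:,:,::-1]
b=eyes.camera('top')[:,:,::-1]
cv2.imwrite('pics/a3.png',np.hstack([cv2.resize(a[120:270,270:400],(390,450)),cv2.resize(b[150:280,255:375],(390,450))]))
```

```text
(no output)
```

View pics/a3.png

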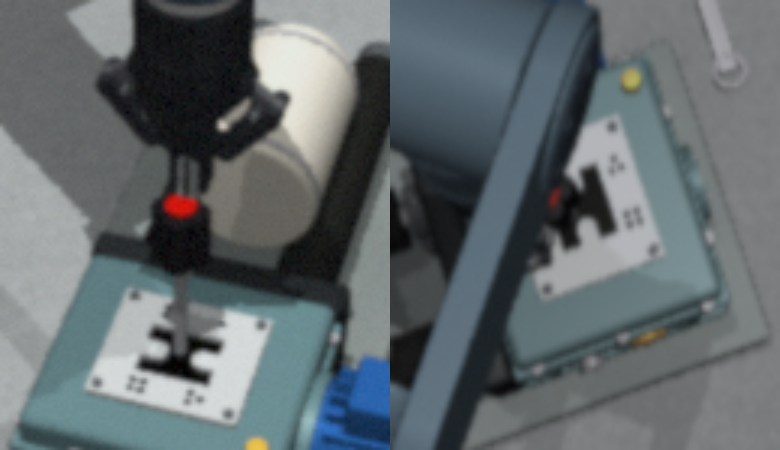

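```bash
cat >> h.py <<'E'
from scipy.optimize import brentq
C=np.array([.5684,-.0951]); F=np.array([np.cos(.338),np.sin(.338)]); L=np.array([-F[1],F[0]]); PV=np.array([*C,.075])
def lever(n,px,r=.207):
    o,d=ray(n,px); w=o-PV; b=w@d; c=w@w-r*r; D=b*b-c
    t=-b-np.sqrt(max(D,0)); p=o+t*d; v=p-PV
    return p, 'fwd %.3f across %.3f'%(np.arctan2(v[:2]@F,v[2]),np.arctan2(-v[:2]@L,v[2])), D
def ml(p): return (np.array(p[:2])-C)@F*1000,(np.array(p[:2])-C)@L*1000
E
python3 - <<'E'
from h import *
import cv2
from bench import ctrl,eyes
a=eyes.camera('scene'); 
h=cv2.cvtColor(a,cv2.COLOR_RGB2HSV); m=((h[:,:,0]<6)|(h[:,:,0]>174))&(h[:,:,1]>180)&(h[:,:,2]>120)
ys,xs=np.nonzero(m[150:230,300:370]); px=(xs.mean()+300,ys.mean()+150); print(px,len(xs),lever('scene',px))
print(lever('scene',cr((315,91),270,165,5)),lever('top',cr((198,243),255,160,5)))
print(ml(ctrl.get_obs()['eef_pos']),ctrl.get_obs()['wrist_force'],ctrl.get_obs()['torque'])
cv2.imwrite('pics/a4.png',cv2.resize(a[110:230,270:390,::-1],None,fx=5,fy=5,interpolation=cv2.INTER_CUBIC))
E
```

```text
(np.float64(329.7049180327869), np.float64(188.19672131147541)) 61 (array([ 0.55555863, -0.07767862,  0.28086548]), 'fwd -0.031 across -0.100', np.float64(0.01707173965679054))
(array([ 0.54946464, -0.05956239,  0.27804564]), 'fwd -0.030 across -0.194', np.float64(0.013055234057739451)) (array([ 0.54794945, -0.06102867,  0.27814999]), 'fwd -0.039 across -0.189', np.float64(0.03963768525093481))
(np.float64(-5.6290981492709085), np.float64(38.818153815936846)) [-3.33042722  2.93473223 16.667604  ] [ 0.18798738  0.38193674 -0.05409736]
```

View pics/a4.png

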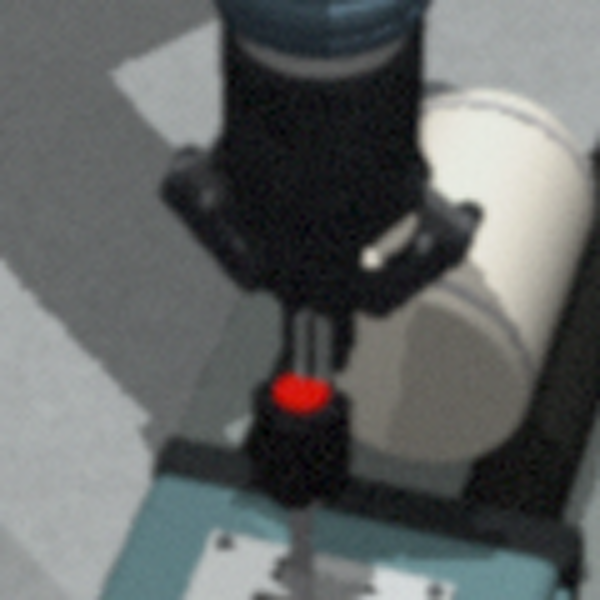

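```bash
cat >> h.py <<'E'
def proj(n,p):
    m=eyes.camera_model(n); f=240/np.tan(np.radians(m['vertical_fov'])/2); P=m['pose']
    c=P[:3,:3].T@(np.array(p)-P[:3,3]); return (m['cx']+f*c[0]/-c[2], m['cy']-f*c[1]/-c[2])
E
python3 - <<'E'
from h import *
from bench import ctrl,eyes
e=ctrl.get_obs()['eef_pos']
for dz in(-.011,0,.03,.046,.06): 
    u,v=proj('scene',e+[0,0,dz]); print(dz,(u-270)*5,(v-110)*5)
E
```

```text
-0.011 312.5903859504879 418.8551762881564
0 312.86129488035556 400.0383991613438
0.03 313.61904680065265 347.406509143496
0.046 314.03490269660665 318.5220138451558
0.06 314.40572083180314 292.7657487859602
```

Request:
step_arm(xyz=[[-4, 10, 0], [-7, 20, 0], [-9, 25, 0], [-9, 25, -8], [-9, 25, -14], [-9, 25, -14], [-9, 25, -14]], spin=[0, 0, 0, 0, 0, 0, 0], fingers=[0, 0, 0, 0, 0, 0, 0])

```text
time_s: 4.1
eef_pos: [0.539, -0.0344, 0.2398]
eef_rot: [0.697, -0.119, 0.697, 0.119]
wrist_force: [0.3, -0.8, 0.8]
opening: -0.003
```

Request:
step_arm(xyz=[[2, -6, 0], [4, -11, 0], [5, -14, 0], [6, -17, 0], [7, -19, 0], [7, -19, 0]], spin=[0, 0, 0, 0, 0, 0], fingers=[0, 0, 0, 0, 0, 0])

```text
time_s: 4.7
eef_pos: [0.5464, -0.0536, 0.2405]
eef_rot: [0.697, -0.119, 0.697, 0.119]
wrist_force: [-0.5, 2.1, 2.6]
opening: 0.001
```

```bash
cat > look.py <<'E'
from h import *
import cv2,sys
from bench import ctrl,eyes
a=eyes.camera('scene')
h=cv2.cvtColor(a,cv2.COLOR_RGB2HSV); m=((h[:,:,0]<6)|(h[:,:,0]>174))&(h[:,:,1]>180)&(h[:,:,2]>120)
ys,xs=np.nonzero(m[150:260,290:390]); px=(xs.mean()+290,ys.mean()+150); print(px,len(xs),lever('scene',px)[:2])
o=ctrl.get_obs(); print('mill xy',ml(o['eef_pos']),'z',o['eef_pos'][2],o['wrist_force'],o['time_s'])
cv2.imwrite('pics/%s.png'%sys.argv[1],cv2.resize(a[110:260,270:400,::-1],None,fx=4,fy=4,interpolation=cv2.INTER_CUBIC))
E
python3 look.py a5
```

```text
(np.float64(329.07042253521126), np.float64(189.71830985915494)) 71 (array([ 0.55734052, -0.08222027,  0.28130269]), 'fwd -0.030 across -0.077')
mill xy (np.float64(-7.05592041858905), np.float64(46.40713184041884)) z 0.24042645133431303 [-0.62608908  1.47667673  0.73885181] 4.75
```

View pics/a5.png

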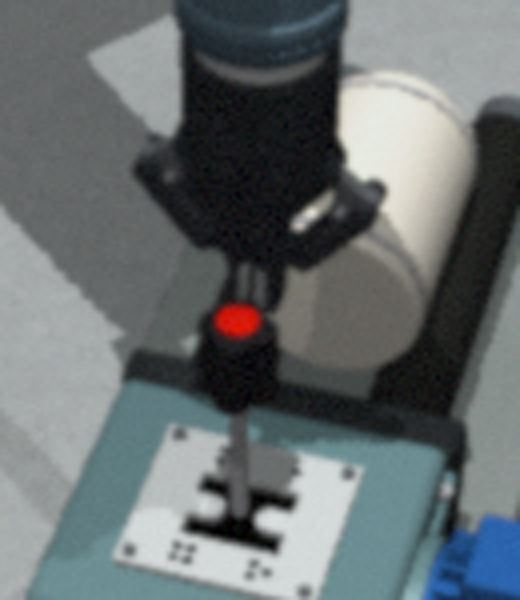

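Request:
step_arm(xyz=[[3, -8, 2], [5, -15, 3], [7, -21, 3], [9, -27, 3], [11, -32, 3], [12, -35, 3], [12, -35, 3]], spin=[0, 0, 0, 0, 0, 0, 0], fingers=[0, 0, 0, 0, 0, 0, 0])

```text
time_s: 5.45
eef_pos: [0.5585, -0.0891, 0.2436]
eef_rot: [0.697, -0.119, 0.697, 0.118]
wrist_force: [-0.0, 0.1, -0.3]
opening: 0.002
```

```bash
python3 look.py a6
```

```text
(np.float64(323.2307692307692), np.float64(203.9120879120879)) 91 (array([ 0.57092315, -0.1197357 ,  0.2805133 ]), 'fwd -0.028 across 0.117')
mill xy (np.float64(-7.450589617471916), np.float64(9.123672173926613)) z 0.243454168378559 [-0.47962356  0.04972559 -0.06729861] 5.5
```

View pics/a6.png

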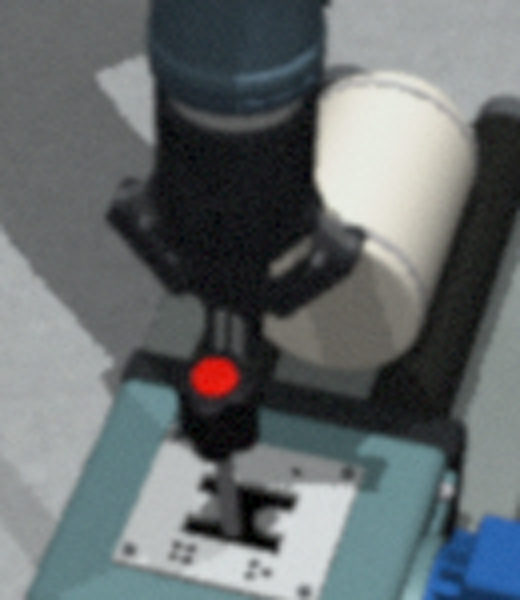

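Request:
step_arm(xyz=[[2, -4, 0], [3, -8, 0], [4, -11, 0], [4, -13, 0], [4, -13, 0]], spin=[0, 0, 0, 0, 0], fingers=[0, 0, 0, 0, 0])

```text
time_s: 6.0
eef_pos: [0.5623, -0.1015, 0.2432]
eef_rot: [0.697, -0.119, 0.697, 0.119]
wrist_force: [-0.4, 0.6, -0.5]
opening: 0.0
```

```bash
python3 look.py a7
```

```text
(np.float64(321.2680412371134), np.float64(209.46391752577318)) 97 (array([ 0.57562453, -0.13236738,  0.27848943]), 'fwd -0.027 across 0.182')
mill xy (np.float64(-7.8821909266220125), np.float64(-4.031429751485995)) z 0.2433516163907467 [-0.08468493  1.98199227 -1.05571434] 6.05
```

Request:
step_arm(xyz=[[-4, 12, 0], [-8, 24, 0], [-8, 24, 40], [-8, 24, 85], [-8, 24, 105], [-15, 0, 105], [-25, -30, 105], [-31, -44, 105], [-31, -44, 105], [-31, -44, 105]], spin=[0, 0, 0, 0, 0.14, 0.28, 0.42, 0.56, 0.7, 0.84], fingers=[0, 0, 0, 0, 0, 0, 0, 0, 0, 0])

```text
time_s: 7.05
eef_pos: [0.5309, -0.1449, 0.3488]
eef_rot: [0.587, -0.395, 0.587, 0.394]
wrist_force: [-0.6, -0.3, 0.5]
opening: -0.001
```

Request:
step_arm(xyz=[[0, 0, 0], [0, 0, 0], [0, 0, 0], [0, 0, 0], [0, 0, 0], [0, 0, 0], [0, 0, -40], [0, 0, -80], [0, 0, -104], [0, 0, -104]], spin=[0.14, 0.28, 0.42, 0.56, 0.7, 0.73, 0.73, 0.73, 0.73, 0.73], fingers=[0, 0, 0, 0, 0, 0, 0, 0, 0, 0])

```text
time_s: 8.05
eef_pos: [0.5288, -0.1431, 0.2406]
eef_rot: [0.408, -0.574, 0.409, 0.58]
wrist_force: [-0.2, 0.4, 0.2]
opening: 0.002
```

```bash
python3 look.py a8
```

```text
(np.float64(321.2142857142857), np.float64(209.4387755102041)) 98 (array([ 0.57550181, -0.13237841,  0.27849173]), 'fwd -0.028 across 0.182')
mill xy (np.float64(-52.1971095232499), np.float64(-33.45393922262029)) z 0.2433997421594892 [ 0.0671347  -0.12058774  0.85939249] 8.1
```

View pics/a8.png

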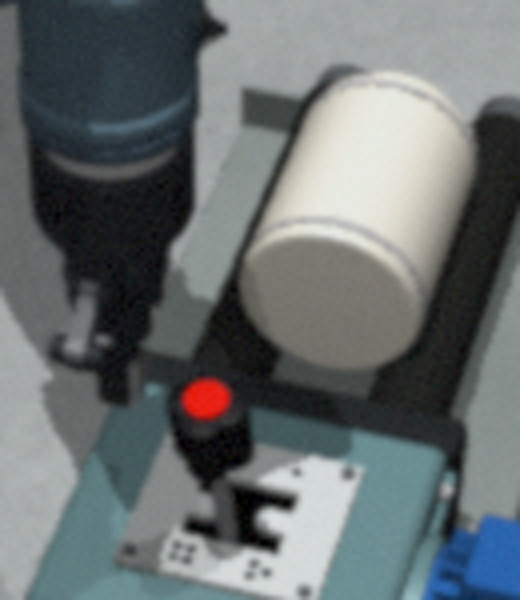

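Request:
step_arm(xyz=[[9, 3, 0], [17, 6, 0], [23, 8, 0], [28, 10, 0], [33, 12, 0], [38, 13, 0], [42, 15, 0], [42, 15, 0]], spin=[0, 0, 0, 0, 0, 0, 0, 0], fingers=[0, 0, 0, 0, 0, 0, 0, 0])

```text
time_s: 8.9
eef_pos: [0.5737, -0.1301, 0.2443]
eef_rot: [-0.409, 0.577, -0.409, -0.577]
wrist_force: [-2.2, -0.6, 1.2]
opening: 0.002
```

```bash
python3 look.py a9
```

```text
(np.float64(337.31111111111113), np.float64(213.7)) 90 (array([ 0.60631012, -0.12144745,  0.27678611]), 'fwd 0.133 across 0.183')
mill xy (np.float64(-6.8316955449513195), np.float64(-34.71606382275684)) z 0.24425898736868626 [-0.71899858 -1.59561932  1.21364473] 8.95
```

View pics/a9.png

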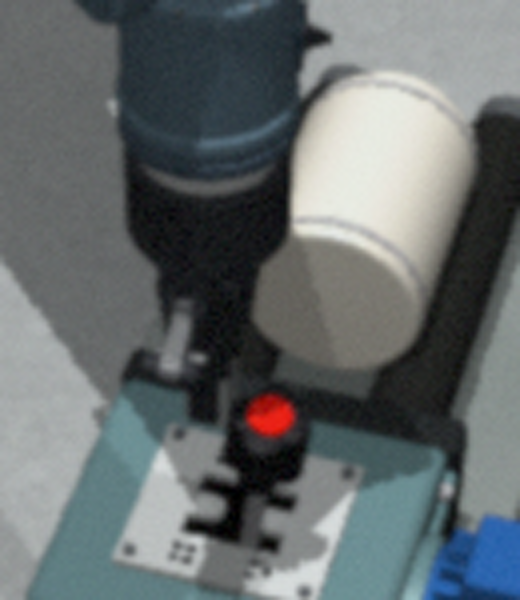

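Request:
step_arm(xyz=[[5, 2, 0], [10, 4, 0], [14, 5, 0], [18, 6, 0], [21, 7, 0], [22, 8, 0], [22, 8, 0]], spin=[0, 0, 0, 0, 0, 0, 0], fingers=[0, 0, 0, 0, 0, 0, 0])

```text
time_s: 9.65
eef_pos: [0.5954, -0.1221, 0.2444]
eef_rot: [0.409, -0.577, 0.409, 0.577]
wrist_force: [-2.0, -0.8, -1.3]
opening: 0.0
```

```bash
python3 look.py a10
```

```text
(np.float64(349.1333333333333), np.float64(217.51111111111112)) 90 (array([ 0.62821177, -0.11255469,  0.27240032]), 'fwd 0.251 across 0.182')
mill xy (np.float64(16.490949693839607), np.float64(-34.40585400750373)) z 0.24448631140427618 [-1.9392247  -1.42639358 -0.74860592] 9.7
```

Not at the stop yet (0.251 rad, force still low), so I creep on.

Request:
step_arm(xyz=[[2, 0, 0], [3, 1, 0], [4, 1, 0], [5, 2, 0], [5, 2, 0]], spin=[0, 0, 0, 0, 0], fingers=[0, 0, 0, 0, 0])

```text
time_s: 10.2
eef_pos: [0.6001, -0.1206, 0.2444]
eef_rot: [0.409, -0.577, 0.409, 0.577]
wrist_force: [-3.4, -2.5, -1.3]
opening: -0.002
```

```bash
python3 look.py a11
```

```text
(np.float64(351.35483870967744), np.float64(218.43010752688173)) 93 (array([ 0.63244137, -0.11103086,  0.27119865]), 'fwd 0.274 across 0.183')
mill xy (np.float64(21.47539033082057), np.float64(-34.53459601684226)) z 0.24443707731920675 [-3.29329158 -1.95599143 -0.88455933] 10.25
```

View pics/a11.png

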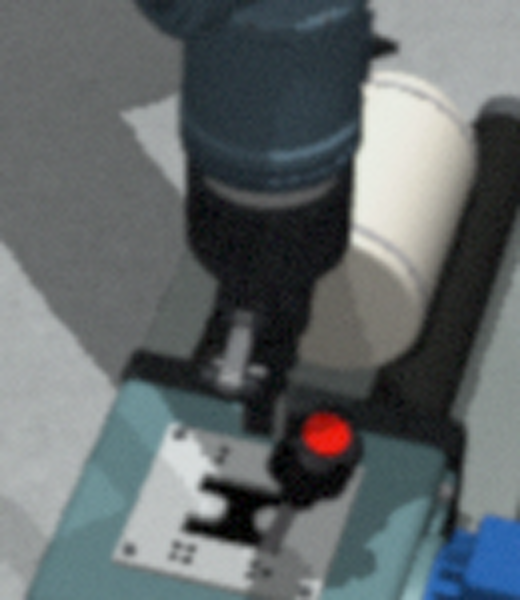

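Request:
step_arm(xyz=[[1, 0, 0], [2, 1, 0], [3, 1, 0], [3, 1, 0], [3, 1, 0]], spin=[0, 0, 0, 0, 0], fingers=[0, 0, 0, 0, 0])

```text
time_s: 10.75
eef_pos: [0.6017, -0.12, 0.2441]
eef_rot: [0.408, -0.576, 0.41, 0.578]
wrist_force: [-9.5, -2.8, 0.6]
opening: 0.0
```

```bash
python3 look.py a12
```

```text
(np.float64(352.02222222222224), np.float64(218.66666666666669)) 90 (array([ 0.63365464, -0.11049186,  0.27084157]), 'fwd 0.281 across 0.183')
mill xy (np.float64(23.19138160674672), np.float64(-34.54317762082917)) z 0.24408996685241316 [-9.20835727 -4.55547481 -0.4300586 ] 10.8
```

Request:
step_arm(xyz=[[-15, -5, 0], [-40, -14, 0], [-40, -14, 40], [-40, -14, 80], [-40, -14, 110], [-40, -14, 110]], spin=[0, 0, 0, 0, 0, 0], fingers=[0, 0, 0, 0, 0, 0])

```text
time_s: 11.4
eef_pos: [0.5661, -0.1338, 0.3612]
eef_rot: [-0.41, 0.581, -0.408, -0.573]
wrist_force: [-0.1, -0.1, 0.2]
opening: -0.004
```

```bash
python3 look.py a13
python3 - <<'E'
from h import *
np.set_printoptions(precision=3,suppress=True)
o,_=cr((625,237),390,190,7),0
print('amber cap',atz('top',o,.14),atz('scene',(181,374),.14),'tub',atz('top',(417,284),.1),atz('scene',(187,294),.1),'reag',atz('top',(448,174),.15),atz('scene',(260,380),.15))
E
```

```text
(np.float64(352.0315789473684), np.float64(218.34736842105264)) 95 (array([ 0.63327355, -0.10992944,  0.2710115 ]), 'fwd 0.280 across 0.179')
mill xy (np.float64(-15.774661267585373), np.float64(-35.097979841363816)) z 0.35813901668614095 [ 0.06563209 -0.85192016 -1.23213833] 11.45
amber cap [ 0.536 -0.511  0.14 ] [ 0.539 -0.512  0.14 ] tub [ 0.385 -0.361  0.1  ] [ 0.395 -0.362  0.1  ] reag [ 0.66  -0.435  0.15 ] [ 0.667 -0.437  0.15 ]
```

View pics/a13.png

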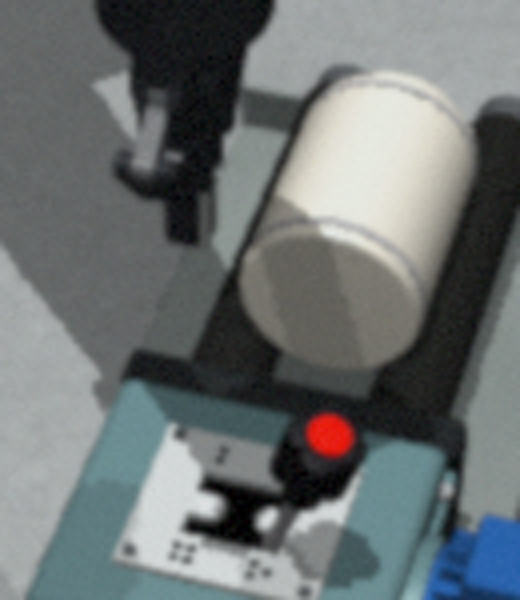

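Request:
step_arm(xyz=[[-10, -40, 0], [-20, -80, 0], [-30, -120, 0], [-40, -160, 0], [-50, -200, 0], [-60, -235, 0], [-65, -252, 0], [-65, -252, 0], [-65, -252, 0], [-65, -252, 0]], spin=[0, 0, 0, 0, 0, 0, 0, 0, 0, 0], fingers=[0, 0, 0, 0, 0, 0, 0, 0, 0, 0])

```text
time_s: 12.45
eef_pos: [0.499, -0.3837, 0.3544]
eef_rot: [0.409, -0.577, 0.408, 0.577]
wrist_force: [-0.7, 0.4, 0.7]
opening: 0.001
```

```bash
python3 -c "
from bench import ctrl
print(ctrl.get_obs()['eef_pos'])"
```

```text
[ 0.49900422 -0.38370774  0.35443976]
```

Request:
step_arm(xyz=[[0, 0, -45], [0, 0, -90], [0, 0, -135], [0, 0, -180], [1, -1, -215], [1, -1, -230], [1, -1, -230], [1, -1, -230]], spin=[0, 0, 0, 0, 0, 0, 0, 0], fingers=[0, 0, 0, 0, 0, 0, 0, 0])

```text
time_s: 13.25
eef_pos: [0.5005, -0.3865, 0.1265]
eef_rot: [-0.409, 0.578, -0.409, -0.576]
wrist_force: [0.3, -0.3, 1.2]
opening: -0.0
```

Run:
```python
from bench import ctrl, eyes
import cv2
o=ctrl.get_obs(); print(o['eef_pos'],o['wrist_force'])
a=eyes.camera('scene')[:,:,::-1]
cv2.imwrite('pics/b1.png',cv2.resize(a[250:410,150:310],None,fx=3.7,fy=3.7,interpolation=cv2.INTER_CUBIC))
```

```text
[ 0.50047722 -0.38652906  0.12646512] [ 0.27497385 -0.30259457  1.24757161]
```

View pics/b1.png

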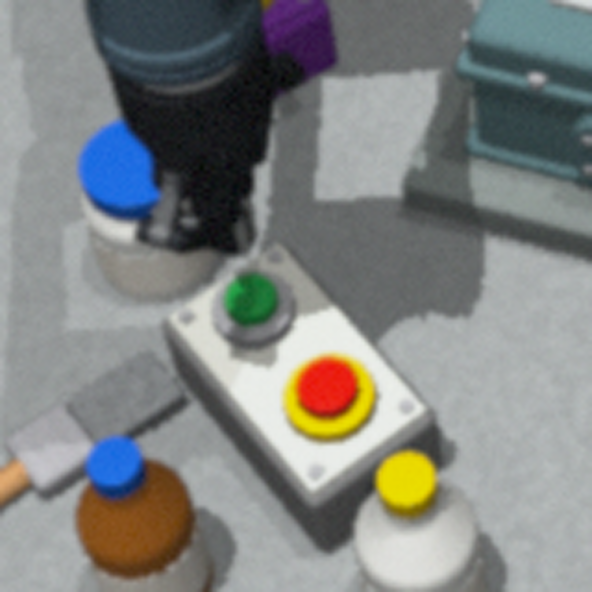

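Run:
```python
from h import *
from bench import ctrl
e=ctrl.get_obs()['eef_pos']
for p in (e-[0,0,.011],[e[0],e[1],.09],[.4995,-.3845,.0877]):
    u,v=proj('scene',p); print((u-150)*3.7,(v-250)*3.7)
```

```text
238.43585370099177 272.9611831486073
245.07055011433528 298.78775958612204
247.28977225207754 296.5379394132498
```

Run:
```python
from bench import ctrl, eyes
import cv2,numpy as np
a=eyes.camera('scene')[:,:,::-1]; b=eyes.camera('top')[:,:,::-1]
A=cv2.resize(a[285:345,185:245],(480,480),interpolation=cv2.INTER_CUBIC).astype(float)
B=cv2.resize(b[190:280,380:470],(300,300),interpolation=cv2.INTER_CUBIC)
A=np.clip(255*(A/255)**.5,0,255).astype('uint8')
o=np.zeros((480,790,3),'uint8');o[:,:480]=A;o[:300,490:]=B
cv2.imwrite('pics/b2.png',o)
```

```text
(no output)
```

View pics/b2.png

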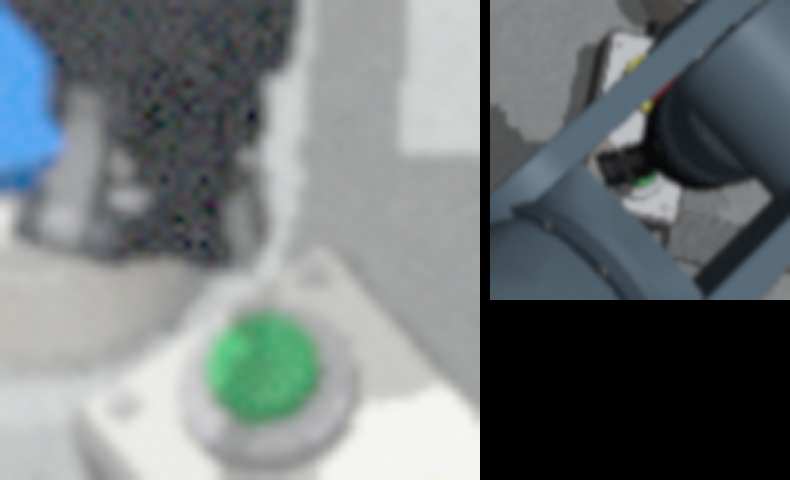

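Run:
```python
from h import *
for e,uv in (([.529,-.1433,.2434],(298.7,210)),([.5651,-.1334,.3581],(317.5,170.7)),([.5005,-.3865,.1265],(214.4,317.5))):
    for dz in(-.024,-.011,0,.01): print(dz,np.array(proj('scene',np.array(e)+[0,0,dz])).round(1),uv)
```

```text
-0.024 [299.9 222.3] (298.7, 210)
-0.011 [299.7 218. ] (298.7, 210)
0 [299.6 214.4] (298.7, 210)
0.01 [299.4 211. ] (298.7, 210)
-0.024 [316.4 187.2] (317.5, 170.7)
-0.011 [316.3 182.3] (317.5, 170.7)
0 [316.2 178. ] (317.5, 170.7)
0.01 [316.2 174.1] (317.5, 170.7)
-0.024 [215.5 327.2] (214.4, 317.5)
-0.011 [214.6 323.7] (214.4, 317.5)
0 [213.9 320.7] (214.4, 317.5)
0.01 [213.2 318. ] (214.4, 317.5)
```

Request:
step_arm(xyz=[[0, 1, -8], [0, 1, -14], [0, 1, -18], [0, 1, -21], [0, 1, -21]], spin=[0, 0, 0, 0, 0], fingers=[0, 0, 0, 0, 0])

```text
time_s: 13.9
eef_pos: [0.4989, -0.3849, 0.1026]
eef_rot: [0.409, -0.576, 0.409, 0.577]
wrist_force: [-0.2, 0.8, 0.7]
opening: 0.001
```

Request:
step_arm(xyz=[[0, 0, -2], [0, 0, -4], [0, 0, -5], [0, 0, -5]], spin=[0, 0, 0, 0], fingers=[0, 0, 0, 0])

```text
time_s: 14.3
eef_pos: [0.4992, -0.3852, 0.0983]
eef_rot: [0.409, -0.577, 0.409, 0.577]
wrist_force: [-0.3, -0.5, 0.4]
opening: 0.003
```

Request:
step_arm(xyz=[[0, 0, -2], [0, 0, -4], [0, 0, -4]], spin=[0, 0, 0], fingers=[0, 0, 0])

```text
time_s: 14.6
eef_pos: [0.4991, -0.385, 0.0941]
eef_rot: [0.409, -0.577, 0.409, 0.577]
wrist_force: [-0.8, -0.6, -0.6]
opening: -0.001
```

```bash
cat > lk2.py <<'E'
from bench import ctrl, eyes
import cv2,sys,numpy as np
o=ctrl.get_obs(); print(o['eef_pos'],o['wrist_force'])
a=eyes.camera('scene')[:,:,::-1]
A=cv2.resize(a[285:345,185:245],(480,480),interpolation=cv2.INTER_CUBIC)/255.
cv2.imwrite('pics/%s.png'%sys.argv[1],(255*np.clip(A,0,1)**.5).astype('uint8'))
E
python3 lk2.py b3
```

```text
[ 0.4990678  -0.38503108  0.09405504] [-0.76344242 -0.55449167 -0.62451623]
```

View pics/b3.png

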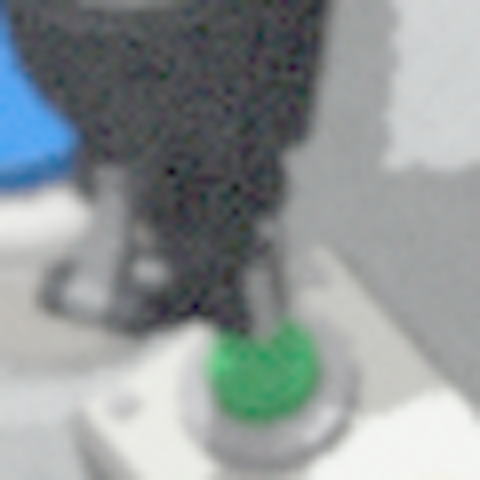

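Request:
step_arm(xyz=[[0, 0, -2], [0, 0, -4], [0, 0, -5], [0, 0, -5]], spin=[0, 0, 0, 0], fingers=[0, 0, 0, 0])

```text
time_s: 15.05
eef_pos: [0.4991, -0.3851, 0.0892]
eef_rot: [0.409, -0.577, 0.409, 0.577]
wrist_force: [0.2, 0.2, -0.6]
opening: -0.002
```

Request:
step_arm(xyz=[[0, 0, -2], [0, 0, -3], [0, 0, -3]], spin=[0, 0, 0], fingers=[0, 0, 0])

```text
time_s: 15.35
eef_pos: [0.4992, -0.3851, 0.0863]
eef_rot: [0.409, -0.577, 0.409, 0.577]
wrist_force: [-0.0, -0.3, -0.1]
opening: 0.002
```

```bash
python3 lk2.py b4
```

```text
[ 0.49917485 -0.38514424  0.08627822] [-0.03902336 -0.25940041 -0.14688692]
```

View pics/b4.png

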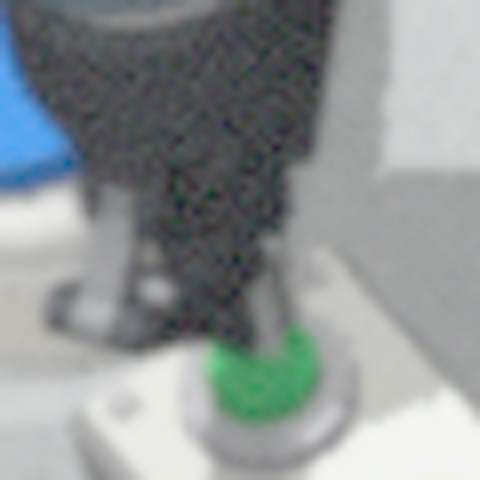

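Request:
step_arm(xyz=[[0, 0, -2], [0, 0, -4], [0, 0, -4]], spin=[0, 0, 0], fingers=[0, 0, 0])

```text
time_s: 15.7
eef_pos: [0.499, -0.385, 0.082]
eef_rot: [0.409, -0.577, 0.409, 0.577]
wrist_force: [-0.0, 0.0, -0.7]
opening: -0.002
```

Request:
step_arm(xyz=[[0, 0, -2], [0, 0, -3], [0, 0, -3]], spin=[0, 0, 0], fingers=[0, 0, 0])

```text
time_s: 16.0
eef_pos: [0.4991, -0.3851, 0.0792]
eef_rot: [0.409, -0.577, 0.409, 0.577]
wrist_force: [-0.3, 0.4, -0.7]
opening: -0.001
```

```bash
python3 lk2.py b5
```

```text
[ 0.49914156 -0.38509269  0.07923843] [-0.31915092  0.42032436 -0.72775191]
```

View pics/b5.png

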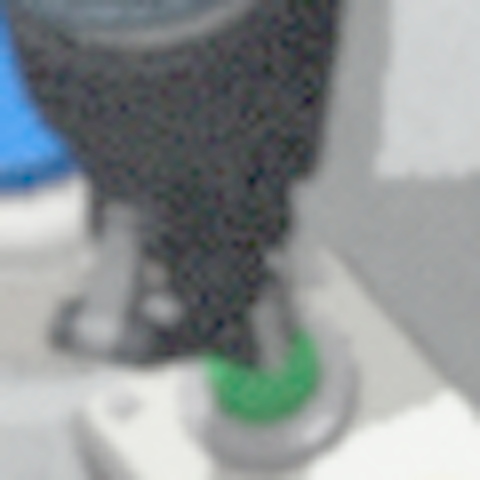

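Request:
step_arm(xyz=[[0, 0, -2], [0, 0, -3], [0, 0, -3]], spin=[0, 0, 0], fingers=[0, 0, 0])

```text
time_s: 16.35
eef_pos: [0.4991, -0.3851, 0.0762]
eef_rot: [0.409, -0.577, 0.409, 0.577]
wrist_force: [-0.6, -0.0, -0.6]
opening: 0.001
```

Request:
step_arm(xyz=[[0, 0, -2], [0, 0, -3], [0, 0, -3]], spin=[0, 0, 0], fingers=[0, 0, 0])

```text
time_s: 16.65
eef_pos: [0.4991, -0.3851, 0.0732]
eef_rot: [0.409, -0.577, 0.409, 0.577]
wrist_force: [0.2, -0.5, 0.3]
opening: 0.002
```

```bash
python3 lk2.py b6
```

```text
[ 0.49912197 -0.38509087  0.07321962] [ 0.24429363 -0.51699843  0.30173562]
```

View pics/b6.png

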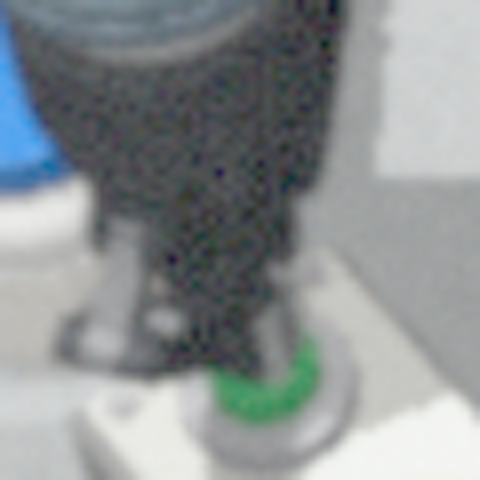

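Request:
step_arm(xyz=[[0, 0, -2], [0, 0, -3], [0, 0, -3]], spin=[0, 0, 0], fingers=[0, 0, 0])

```text
time_s: 17.0
eef_pos: [0.4994, -0.3854, 0.0707]
eef_rot: [-0.409, 0.577, -0.409, -0.577]
wrist_force: [-0.0, 0.7, 1.9]
opening: 0.001
```

Request:
step_arm(xyz=[[0, 0, -2], [0, 0, -3], [0, 0, -3]], spin=[0, 0, 0], fingers=[0, 0, 0])

```text
time_s: 17.3
eef_pos: [0.4995, -0.3855, 0.0678]
eef_rot: [-0.409, 0.577, -0.409, -0.577]
wrist_force: [0.0, 0.0, 4.0]
opening: -0.001
```

```bash
python3 lk2.py b7
```

```text
[ 0.49949406 -0.38546642  0.06775596] [0.03689805 0.04098566 4.01511674]
```

View pics/b7.png

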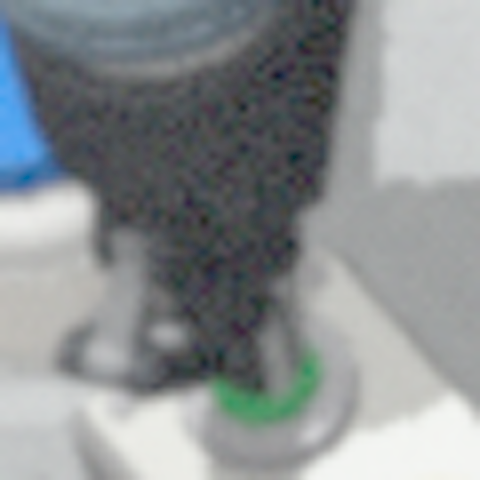

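Request:
step_arm(xyz=[[0, 0, -2], [0, 0, -4], [0, 0, -4], [0, 0, -4]], spin=[0, 0, 0, 0], fingers=[0, 0, 0, 0])

```text
time_s: 17.75
eef_pos: [0.4996, -0.3856, 0.066]
eef_rot: [-0.409, 0.577, -0.409, -0.577]
wrist_force: [-4.7, 4.7, 18.4]
opening: -0.0
```

Request:
step_arm(xyz=[[0, 0, 10], [0, 0, 40], [0, 0, 90], [0, 0, 140], [0, 0, 190], [0, 0, 240], [0, 0, 280], [0, 0, 280]], spin=[0, 0, 0, 0, 0, 0, 0, 0], fingers=[0, 0, 0, 0, 0, 0, 0, 0])

```text
time_s: 18.55
eef_pos: [0.5009, -0.387, 0.3511]
eef_rot: [-0.408, 0.581, -0.41, -0.573]
wrist_force: [0.0, -0.2, 0.6]
opening: 0.001
```

```bash
python3 look.py d1
python3 - <<'E'
from bench import ctrl, eyes
import cv2
print(ctrl.get_obs()['wrist_force'])
cv2.imwrite('pics/d2.png',eyes.camera('scene')[:,:,::-1])
E
```

```text
(np.float64(352.0412371134021), np.float64(218.36082474226805)) 97 (array([ 0.63330349, -0.10993889,  0.27100088]), 'fwd 0.280 across 0.179')
mill xy (np.float64(-160.94325422954236), np.float64(-251.97749058056428)) z 0.34698700339822486 [-0.42309489 -0.05659139 -0.99774845] 18.6
[-0.42309489 -0.05659139 -0.99774845]
```

View pics/d2.png

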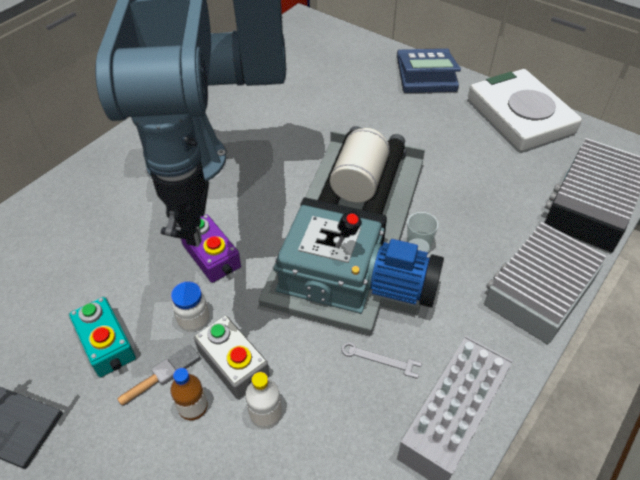

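The lever is home in third, with the cap at (352,218). The green button is up at (218,331), nothing else has moved, and the arm is clear.

```bash
python3 -c "
from bench import hand_in
print(hand_in())"
```

```text
the job is handed in; nothing more can be done
None
```

The lever is in third, the green start button on the light grey box has been pressed and let go, and the job is handed in at about 18.6 s. There is no verdict to report, since handing in gives none.

- **Lever:** I pushed it with closed fingertips across neutral to the right-hand slot, then forward until it met the stop with about 10 N. The last picture reads 0.280 rad forward and 0.18 rad across. That is slightly past the stated 0.27 rad, within what I would expect of camera error.
- **Start button:** I pressed it about 6 mm, until it bottomed out at about 18 N. The last picture shows it up again.
- **Bystanders and stop button:** by eye they are unchanged in the last picture; I did not measure the bystanders' positions again. The arm was clear of everything.

**What disagreed:**
- **Fingertip height:** the shut fingertips sat roughly 20–30 mm higher than the stated 11 mm ahead of the TCP implied.
- **First push:** because of that, it rode on the upper part of the grip with about 16 N upward. I backed off, lowered the tool 14 mm and pushed again cleanly.
- **Button press:** I went down in small steps and judged contact by force instead of by height.

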